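# Pop open the battery hatch of the gauge receiver with the red lamp

### The job

Two gauge receivers stand on the bench; the one with the red lamp needs new batteries. Press its black battery hatch once with the closed fingertips, on the middle of the yellow ribs, fully in to the stop, let it pop open, and stay clear of it for a couple of seconds to see that it stays up. Do not push it shut again, leave the hatch of the receiver with the green lamp alone, and do not lift or move any of the loose things around them.

Things in the scene. Friction and masses are not known exactly. Their poses are not given: they have to be found in the camera images.
- receiver_red: grey gauge receiver with a red lamp, whose battery is low; fixed to the bench, 120 x 78 mm and 60 mm high. Origin on the bench top under its battery box (x from -39 to +37 mm); z up, x towards its display block (x 37 to 81 mm, 60 mm high, lamp dome to 68.5 mm), -x its front, where the hatch's free end is.
- lamp_red (a point): top of the red lamp dome, 16 mm across, on the display block, 50 mm behind the receiver's origin, 68 mm high.
- ribs_red (a point): point to press: on the middle of the four yellow ribs (14 x 34 mm) near the free end of the black battery hatch, on its top, 27 mm in front of the receiver's origin and 58 mm high when shut. The hatch plate is 72 mm long (x), 64 mm wide and 5 mm thick, free end 12 mm in front of this point, hinge 60 mm behind it and 8 mm below the plate's top. Site axes turn with the hatch.
- hatch_red (a joint): battery hatch, rad: 0 to 0.015 shut, below 0 pressed in, above 0 open; stops -0.118, +0.62. Push-push latch: pressed in over 5 mm at the ribs (-0.08 rad; hard stop at 7 mm; about 3 N) it lets go, follows the withdrawing finger up, springs to +0.62 (ribs about 30 mm higher) and stays. A lighter press latches again; so does pressing the open hatch down.
- receiver_green: grey gauge receiver with a green lamp, which is to be left alone; fixed to the bench, 120 x 78 mm and 60 mm high. Origin on the bench top under its battery box (x from -39 to +37 mm); z up, x towards its display block (x 37 to 81 mm, 60 mm high, lamp dome to 68.5 mm), -x its front, where the hatch's free end is.
- lamp_green (a point): top of the green lamp dome, 16 mm across, on the display block, 50 mm behind the receiver's origin, 68 mm high.
- ribs_green (a point): point to press: on the middle of the four yellow ribs (14 x 34 mm) near the free end of the black battery hatch, on its top, 27 mm in front of the receiver's origin and 58 mm high when shut. The hatch plate is 72 mm long (x), 64 mm wide and 5 mm thick, free end 12 mm in front of this point, hinge 60 mm behind it and 8 mm below the plate's top. Site axes turn with the hatch.
- hatch_green (a joint): battery hatch, rad: 0 to 0.015 shut, below 0 pressed in, above 0 open; stops -0.118, +0.62. Push-push latch: pressed in over 5 mm at the ribs (-0.08 rad; hard stop at 7 mm; about 3 N) it lets go, follows the withdrawing finger up, springs to +0.62 (ribs about 30 mm higher) and stays. A lighter press latches again; so does pressing the open hatch down.
- catch_red (a joint): pin of the latch inside the red receiver, hidden under the hatch; metres across. 0 latched, about +0.007 when the press has released it, about -0.002 once the hatch is open; below -0.005 only if the open hatch is pressed shut again. It is not to be touched.
- marker_blue: blue and white marker pen, 17x130x18 mm, loose on the bench; a bystander. Origin at its underside.
- plug_gauge_loose: plug gauge with a hexagonal black handle, 27x123x24 mm, loose on the bench; a bystander. Origin at its underside.
- nut_loose: steel wheel nut, 30x30x19 mm, loose on the bench; a bystander. Origin at its underside.
- ring_loose: black and white setting ring, 58x58x20 mm, loose on the bench; a bystander. Origin at its underside.
- v_block_loose: grey steel V-block, 49x52x34 mm, loose on the bench; a bystander. Origin at its underside.
- tape_loose: yellow tape measure, 35x85x64 mm, loose on the bench; a bystander. Origin at its underside.

How it is judged:
On the way, in this order (a step that is already met when the one before it is completed fails the run):
1. the closed fingertips, over the ribs (within 30 mm), press the hatch of the receiver with the red lamp in past its latch (value of joint hatch_red below -0.075 rad and contact force between the fingers and hatch_red above 0.5 N and horizontal distance between the grasp point and ribs_red below 0.03 m).
2. the hatch has popped up and stands open for a second with the robot not touching it (value of joint hatch_red above 0.5 rad and contact force between each of the arm, the fingers and hatch_red below 0.1 N), for 1 s.
At the end, for the whole second after the job is handed in: The hatch of the red-lamp receiver stands open (over 0.5 rad, at rest), pressed only once; the green-lamp receiver's hatch is shut and latched (-0.03 to 0.05 rad); no loose thing is more than 20 mm from where it was (value of joint hatch_red between 0.5 and 0.7 rad and value of joint catch_red above -0.005 m and velocity of joint hatch_red between -0.05 and 0.05 rad/s and value of joint hatch_green between -0.03 and 0.05 rad and distance of each of marker_blue, plug_gauge_loose, nut_loose, ring_loose, v_block_loose, tape_loose from where it was at the start of the episode below 0.02 m); the robot touches nothing.
It fails at once if the open hatch is pressed shut again (value of joint catch_red below -0.005 m).
It fails at once if the hatch of the receiver with the green lamp is pressed or opened (not (value of joint hatch_green between -0.03 and 0.05 rad)).
It fails at once if a loose thing is lifted or moved by more than 20 mm (distance of any of marker_blue, plug_gauge_loose, nut_loose, ring_loose, v_block_loose, tape_loose from where it was at the start of the episode above 0.02 m).
It also fails if it takes over 29 s, if anything falls off the work surface, if the arm or the gripper's body presses on something with over 40 N, if the wrist force passes 120 N, or if a joint passes its speed limit or range.

### The arm

A 6-joint arm with a two-finger parallel gripper is mounted at the origin on a cart in front of the work surface, level with it; the furniture and walls round the work are solid. World frame = base frame: x ahead of the robot, y to its left, z up, the work surface at z = 0. Lengths are in m, angles in rad, forces in N, time in s.
With the tool pointing down it reaches from about 0.275 to 0.725 m from the base axis. Payload 15.9 kg.
Tool frame: the origin (TCP) lies between the finger pads; the fingertips stand 25 mm ahead of it and the grasp point (between the pads) lies 6 mm ahead of it; z points along the fingers, y is the line along which they close (so a half turn about z gives the same grasp; the last joint's range is limited). The gripper opens to 85 mm and grips with 20 to 120 N. Pads are 22 mm wide; open, the fingers measure 114 mm over their backs; the gripper's body (76 mm by 85 mm) begins 54 mm behind the grasp point. The pads swing forward as they close: fully open they stand 13 mm farther back than shut.
Start: joints at [1.235, 0.213, -0.034, 1.323, 0, 1.571], TCP at [0.165, 0.472, 0.256] pointing down, gripper open.
Joint ranges: [-2.98, 2.98], [-0.74, 1.72], [-1.14, 1.35], [-2.1, 2.04], [-1.57, 1.44], [-3.14, 3.14]. Speed limits (rad/s): [1.89, 1.89, 2.39, 2.57, 3.14, 3.14].

### API

Orientations are given as a 3x3 rotation matrix whose columns are the frame's x, y, z axes.
In Python, from rig import ctrl gives the robot as it stands.
- The arm moves only by the tool step_arm, never from a script. Its argument "commands" is a list of rows, each an object with "linear": the shift along the tool's x, y, z in mm, a list of three; "angular": the turn, a rotation vector about the tool's x, y, z in rad, a list of three. A call has 1 to 20 rows; each row is the pose to reach, as a shift and turn from the pose commanded when the call began, along the tool's axes at that moment; what a row does not reach only later rows make up. A row lasts 1/10 s, in which the tool goes at most 50 mm and 8.59 degrees, less where a joint would pass 70% of its speed; a pose out of reach is approached as far as the arm can. A call with a gripper value outside its range is refused whole. "fingers" is the closure, from 0 (fully open) to 1 (shut), set as the call begins (left out, the last holds). The fingers move at their own pace and stop on an object; the grip force is fixed at half the most. Time passes only in rows, so rows that repeat a pose let the fingers close. It gives the time, the measured TCP pose, the force, the opening and the grip force at its end, in the units of the state.
- ctrl.get_obs(): the state, without advancing time (a new reading comes with each control period).
- ctrl.grab_frame(name): name is "scene" or "top" or "wrist"; returns a dict with "image" (420x560x3 uint8, red, green, blue), "range_z" (420x560 float32, m along the optical axis (not along the pixel's ray), 0 where there is no reading), "K" (3x3 intrinsics, pixels), "view" (4x4, takes a point from world to camera coordinates). Camera axes: x right, y up, looking along -z (the intrinsics and any distortion apply to the point x, -y, -z); pixel columns grow to the right and rows downward; lengths in m; the calibration is good to about 2 mm. A picture is of the moment at which its call begins.
- ctrl.close_job(): hands the job in; it is judged then, once.
Trained networks look in a picture, given as the dict that the camera call returned (one of the last four; its "shot" number tells which), for a name from the list of things; names that differ only in an ending like _2 or _b are one class to them, and where a whole thing is asked for, a point or a joint stands for the part that bears it (a point fixed in the world has none). Each returns a list of dicts, best first, with "confidence" (0 to 1); they miss things now and then, are a little off and sometimes report something else, mostly with a low value. They report only what shows in the picture. A call takes as long as a camera call.
- ctrl.find_in(label, picture): "pixel" ([row, column] in pixels, amid what is visible of it).
- ctrl.place_of(label, picture): "pixel" ([row, column] in pixels: a listed point, or the origin of a listed thing).
The state is a dict: "t": time; "qpos": joint angles; "qd": joint speeds; "tau": joint torques, N m; "ee_pos": TCP position; "ee_rot": TCP orientation; "contact_force": force on the tool from outside, world axes, zero at the start; "torque": the same for the moment, N m; "opening": finger opening in m; "grasp_force": force on a finger pad.
Only numpy, scipy, OpenCV 4.12 (cv2) and the standard library are available. Lean on these libraries where they do the work, as an engineer would, in place of code of your own. Each camera call takes 0.05 s, during which the arm holds its last target. There are 200 camera calls.

## Working session

There is one attempt and no reset: what is moved stays moved. The work goes in short steps, Python scripts to look and compute and a tool call to move; the robot and the scene stay as the last step left them, time stands still between calls to the robot, and variables do not carry over. Pictures are saved under pics/ and viewed, at most 10 in all, crops included, and the job is handed in when it is done.

Besides the shell and the picture viewer there is one more tool, called after "Emit:" as name([rows], argument=value, ...), one row to a line, values as JSON. step_arm: Moves the arm, as the interface text tells. Its arguments: {"type":"object","properties":{"commands":{"type":"array","items":{"type":"object","properties":{"linear":{"type":"array","items":{"type":"number"}},"angular":{"type":"array","items":{"type":"number"}}}}},"fingers":{"type":"number"}},"required":["commands"]}

```bash
mkdir -p pics
cat > h.py <<'E'
from rig import ctrl
import numpy as np, cv2
def save(f,n): cv2.imwrite('pics/'+n,f['image'][:,:,::-1])
def world(f,rc,z=None):
    K=f['K'];V=np.linalg.inv(f['view']);r,c=rc
    d=np.array([(c-K[0,2])/K[0,0],-(r-K[1,2])/K[1,1],-1.])
    if z is None:
        R=f['range_z'][int(round(r)),int(round(c))]; return (V@np.r_[d*R,1])[:3]
    w=V[:3,:3]@d;o=V[:3,3]; return o+w*(z-o[2])/w[2]
E
python3 - <<'E'
from h import *
np.set_printoptions(precision=4,suppress=True)
for n in('top','scene'):
    f=ctrl.grab_frame(n);save(f,n+'1.png')
    for l,z in(('lamp_red',.068),('ribs_red',.058),('lamp_green',.068),('ribs_green',.058),('receiver_red',0.),('receiver_green',0.)):
        for d in ctrl.place_of(l,f)[:2]: print(n,l,d['pixel'],round(d['confidence'],2),world(f,d['pixel'],z),world(f,d['pixel']))
o=ctrl.get_obs();print(o['t'],o['ee_pos'],o['ee_rot'])
E
```

```text
top lamp_red [210.3, 333.5] 0.72 [0.5477 0.0886 0.068 ] [0.5478 0.0885 0.0676]
top lamp_red [215.7, 244.0] 0.7 [0.5316 0.2866 0.068 ] [0.5323 0.2876 0.0587]
top ribs_red [244.2, 314.7] 0.63 [0.4721 0.1283 0.058 ] [0.4721 0.1284 0.0593]
top lamp_green [182.1, 233.1] 0.63 [0.6065 0.3132 0.068 ] [0.6061 0.3128 0.0706]
top lamp_green [213.8, 243.9] 0.21 [0.5359 0.2869 0.068 ] [0.5364 0.2877 0.0608]
top ribs_green [216.6, 242.4] 0.58 [0.5303 0.2912 0.058 ] [0.5302 0.2911 0.059 ]
top receiver_green [207.3, 242.0] 0.97 [0.5568 0.299  0.    ] [0.5509 0.2923 0.0612]
top receiver_green [243.4, 315.8] 0.46 [0.4742 0.1209 0.    ] [0.4739 0.126  0.0596]
scene lamp_red [247.4, 311.2] 0.65 [0.5396 0.0844 0.068 ] [0.541  0.0855 0.066 ]
scene lamp_red [171.7, 250.1] 0.6 [0.6034 0.325  0.068 ] [0.6088 0.3313 0.0611]
scene ribs_red [258.9, 272.2] 0.56 [0.4744 0.1206 0.058 ] [0.4736 0.1197 0.0594]
scene ribs_red [189.9, 312.6] 0.25 [0.6665 0.198  0.058 ] [0.7119 0.2361 0.005 ]
scene lamp_green [169.6, 253.0] 0.74 [0.6127 0.3259 0.068 ] [0.6157 0.3294 0.0642]
scene ribs_green [197.4, 232.6] 0.75 [0.5295 0.2974 0.058 ] [0.5287 0.2963 0.0592]
scene receiver_red [275.5, 286.7] 0.94 [0.4991 0.1062 0.    ] [0.4769 0.085  0.0395]
scene receiver_green [210.6, 246.8] 0.92 [0.5623 0.2935 0.    ] [0.5317 0.256  0.0474]
0.7 [0.1648 0.4721 0.2563] [[-0.9441  0.3296  0.    ]
 [ 0.3296  0.9441  0.    ]
 [-0.      0.     -1.    ]]
```

View images.

View pics/top1.png

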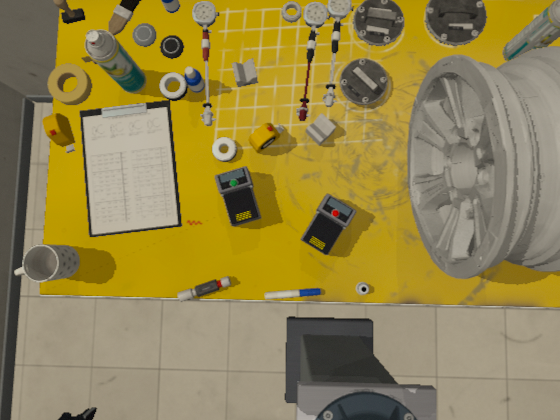

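View pics/scene1.png

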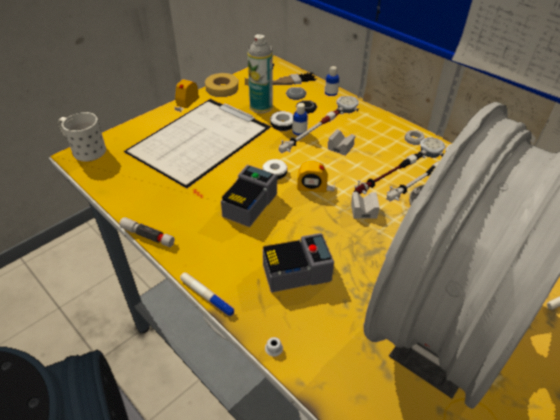

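Both views agree: the red-lamp receiver is the right-hand one (top view: lamp ≈ row 213, col 335, ribs ≈ row 242, col 318; scene view: lamp ≈ 248,313, ribs ≈ 257,272). The green one is at the left, with its ribs at about 216,243 in the top view. I'll refine the rib centre by colour.

Run:
```python
from h import *
np.set_printoptions(precision=4,suppress=True)
for n,(r0,c0) in(('top',(242,317)),('scene',(257,272))):
    f=ctrl.grab_frame(n);I=f['image'].astype(int)
    P=np.array([world(f,(r,c)) for r in range(r0-14,r0+15) for c in range(c0-16,c0+17) if I[r,c,0]>120 and I[r,c,1]>90 and I[r,c,2]<90 and .05<world(f,(r,c))[2]<.066])
    print(n,len(P),P.mean(0),P.min(0),P.max(0), np.linalg.eigh(np.cov(P[:,:2].T)))
o=ctrl.get_obs();R=o['ee_rot'];t=np.array([.472,.125,.12])
print(o['t'],R.T@(t-o['ee_pos'])*1000)
```

```text
top 60 [0.4762 0.1231 0.0594] [0.464  0.1075 0.0558] [0.488  0.1391 0.063 ] EighResult(eigenvalues=array([0.    , 0.0001]), eigenvectors=array([[-0.8643,  0.5029],
       [ 0.5029,  0.8643]]))
scene 108 [0.4794 0.1258 0.0596] [0.4642 0.1092 0.057 ] [0.5112 0.1544 0.0632] EighResult(eigenvalues=array([0.    , 0.0002]), eigenvectors=array([[-0.7446,  0.6675],
       [ 0.6675,  0.7446]]))
0.8 [-404.438  -226.4416  136.2953]
```

Emit:
step_arm([
  {"linear":[-409,-226,60]},
  {"linear":[-409,-226,60]},
  {"linear":[-409,-226,60]},
  {"linear":[-409,-226,60]},
  {"linear":[-409,-226,60]},
  {"linear":[-409,-226,60]},
  {"linear":[-409,-226,60]},
  {"linear":[-409,-226,60]},
  {"linear":[-409,-226,60]},
  {"linear":[-409,-226,60]},
  {"linear":[-409,-226,60]},
  {"linear":[-409,-226,60]},
  {"linear":[-409,-226,60]},
  {"linear":[-409,-226,116]},
  {"linear":[-409,-226,116]},
  {"linear":[-409,-226,116]},
  {"linear":[-409,-226,116]},
], fingers=1)

```text
invalid input
```

Emit:
step_arm([
  {"linear":[-409,-226,60],"angular":[0,0,0]},
  {"linear":[-409,-226,60],"angular":[0,0,0]},
  {"linear":[-409,-226,60],"angular":[0,0,0]},
  {"linear":[-409,-226,60],"angular":[0,0,0]},
  {"linear":[-409,-226,60],"angular":[0,0,0]},
  {"linear":[-409,-226,60],"angular":[0,0,0]},
  {"linear":[-409,-226,60],"angular":[0,0,0]},
  {"linear":[-409,-226,60],"angular":[0,0,0]},
  {"linear":[-409,-226,60],"angular":[0,0,0]},
  {"linear":[-409,-226,60],"angular":[0,0,0]},
  {"linear":[-409,-226,60],"angular":[0,0,0]},
  {"linear":[-409,-226,60],"angular":[0,0,0]},
  {"linear":[-409,-226,60],"angular":[0,0,0]},
  {"linear":[-409,-226,116],"angular":[0,0,0]},
  {"linear":[-409,-226,116],"angular":[0,0,0]},
  {"linear":[-409,-226,116],"angular":[0,0,0]},
  {"linear":[-409,-226,116],"angular":[0,0,0]},
], fingers=1)

```text
t: 2.5
ee_pos: [0.4769, 0.1245, 0.1419]
ee_rot: [[-0.944, 0.329, 0.001], [0.329, 0.944, 0.0], [-0.001, 0.001, -1.0]]
contact_force: [-0.5, 0.5, -0.3]
opening: 0.0001
grasp_force: 0.0
```

Run:
```python
from h import *
np.set_printoptions(precision=4,suppress=True)
o=ctrl.get_obs();print(o['t'],o['ee_pos'])
f=ctrl.grab_frame('wrist');save(f,'w1.png')
for d in ctrl.place_of('ribs_red',f)[:2]: print(d['pixel'],d['confidence'],world(f,d['pixel'],.058),world(f,d['pixel']))
p=f['view']@np.r_[.476,.1235,.058,1];K=f['K'];print(K[0,2]+K[0,0]*p[0]/-p[2],K[1,2]+K[1,1]*p[1]/p[2])
```

```text
2.5 [0.4769 0.1245 0.1419]
[232.5, 277.7] 0.82 [0.4799 0.1228 0.058 ] [0.4792 0.1231 0.0597]
276.65817558284493 226.72985077556064
```

View pics/w1.png

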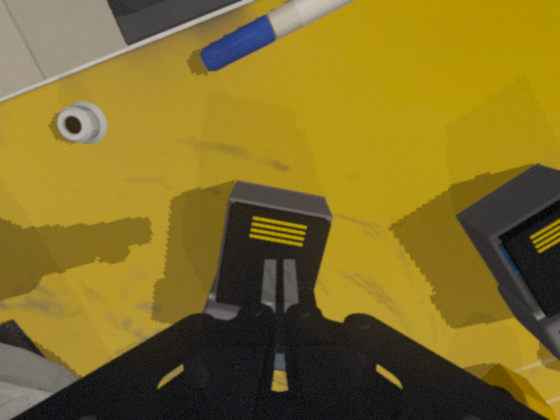

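The wrist picture shows the closed fingers over the hatch. The rib centre is at about (232, 278), which agrees with the estimate to about 3 mm. Now I'll descend to just above the ribs.

Emit:
step_arm([
  {"linear":[0,0,30],"angular":[0,0,0]},
  {"linear":[0,0,48],"angular":[0,0,0]},
  {"linear":[0,0,52],"angular":[0,0,0]},
  {"linear":[0,0,52],"angular":[0,0,0]},
  {"linear":[0,0,52],"angular":[0,0,0]},
])

```text
t: 3.1
ee_pos: [0.4772, 0.1241, 0.0896]
ee_rot: [[-0.944, 0.33, 0.002], [0.33, 0.944, 0.0], [-0.001, 0.001, -1.0]]
contact_force: [0.1, -0.3, 0.2]
opening: -0.0001
grasp_force: 0.0
```

Emit:
step_arm([
  {"linear":[0,0,3],"angular":[0,0,0]},
  {"linear":[0,0,6],"angular":[0,0,0]},
  {"linear":[0,0,9],"angular":[0,0,0]},
  {"linear":[0,0,11],"angular":[0,0,0]},
  {"linear":[0,0,13],"angular":[0,0,0]},
  {"linear":[0,0,14],"angular":[0,0,0]},
  {"linear":[0,0,14],"angular":[0,0,0]},
  {"linear":[0,0,14],"angular":[0,0,0]},
])

```text
t: 3.9
ee_pos: [0.4769, 0.1244, 0.0758]
ee_rot: [[-0.944, 0.329, 0.002], [0.329, 0.944, 0.001], [-0.001, 0.002, -1.0]]
contact_force: [-11.2, 1.8, 34.3]
opening: 0.0001
grasp_force: 17.6
```

34 N with the tip at 51 mm means the hatch is at its hard stop. I'll withdraw straight up.

Emit:
step_arm([
  {"linear":[0,0,-20],"angular":[0,0,0]},
  {"linear":[0,0,-60],"angular":[0,0,0]},
  {"linear":[0,0,-100],"angular":[0,0,0]},
  {"linear":[0,0,-130],"angular":[0,0,0]},
  {"linear":[0,0,-130],"angular":[0,0,0]},
  {"linear":[0,0,-130],"angular":[0,0,0]},
  {"linear":[0,0,-130],"angular":[0,0,0]},
  {"linear":[0,0,-130],"angular":[0,0,0]},
  {"linear":[0,0,-130],"angular":[0,0,0]},
  {"linear":[0,0,-130],"angular":[0,0,0]},
  {"linear":[0,0,-130],"angular":[0,0,0]},
  {"linear":[0,0,-130],"angular":[0,0,0]},
  {"linear":[0,0,-130],"angular":[0,0,0]},
  {"linear":[0,0,-130],"angular":[0,0,0]},
  {"linear":[0,0,-130],"angular":[0,0,0]},
  {"linear":[0,0,-130],"angular":[0,0,0]},
  {"linear":[0,0,-130],"angular":[0,0,0]},
  {"linear":[0,0,-130],"angular":[0,0,0]},
  {"linear":[0,0,-130],"angular":[0,0,0]},
  {"linear":[0,0,-130],"angular":[0,0,0]},
])

```text
t: 5.9
ee_pos: [0.4765, 0.1239, 0.2043]
ee_rot: [[-0.944, 0.33, 0.0], [0.33, 0.944, 0.0], [-0.0, 0.0, -1.0]]
contact_force: [-0.7, 0.3, 0.0]
opening: -0.0002
grasp_force: 0.0
```

Run:
```python
from h import *
f=ctrl.grab_frame('scene')
cv2.imwrite('pics/s2.png',cv2.resize(f['image'][140:320,180:400,::-1],None,fx=3,fy=3))
w=ctrl.grab_frame('wrist');save(w,'w2.png')
d=ctrl.place_of('ribs_red',w)
for e in d[:2]: print(e['pixel'],e['confidence'],world(w,e['pixel']))
print(ctrl.get_obs()['t'],ctrl.get_obs()['ee_pos'])
```

```text
[240.0, 276.6] 0.79 [0.49658241 0.11519803 0.08975954]
6.05 [0.47642312 0.12390546 0.2042926 ]
```

View pics/s2.png

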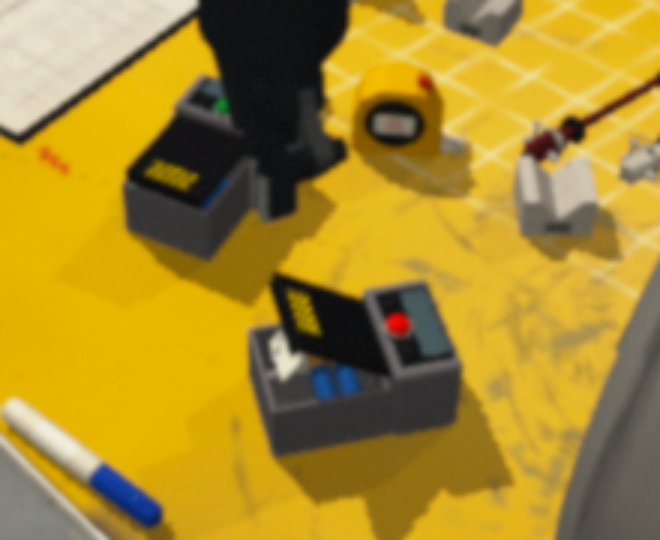

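View pics/w2.png

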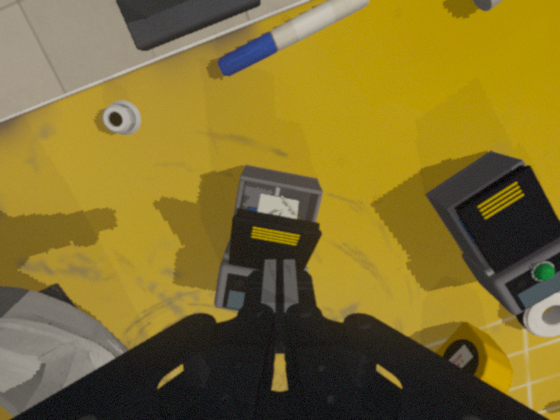

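The red-lamp hatch stands open with its ribs at z ≈ 0.090 m (crop around 300,310; wrist 240,277). The green hatch is shut and the loose things are undisturbed. I'll wait one more second, then hand in.

Emit:
step_arm([
  {"linear":[0,0,0],"angular":[0,0,0]},
  {"linear":[0,0,0],"angular":[0,0,0]},
  {"linear":[0,0,0],"angular":[0,0,0]},
  {"linear":[0,0,0],"angular":[0,0,0]},
  {"linear":[0,0,0],"angular":[0,0,0]},
  {"linear":[0,0,0],"angular":[0,0,0]},
  {"linear":[0,0,0],"angular":[0,0,0]},
  {"linear":[0,0,0],"angular":[0,0,0]},
  {"linear":[0,0,0],"angular":[0,0,0]},
  {"linear":[0,0,0],"angular":[0,0,0]},
])

```text
t: 7.05
ee_pos: [0.4764, 0.1239, 0.2043]
ee_rot: [[-0.944, 0.33, -0.0], [0.33, 0.944, 0.0], [0.0, 0.0, -1.0]]
contact_force: [-0.2, 0.1, -0.4]
opening: -0.0003
grasp_force: 0.0
```

Run:
```python
from h import *
w=ctrl.grab_frame('wrist')
print([world(w,e['pixel']) for e in ctrl.place_of('ribs_red',w)[:1]])
print(ctrl.close_job())
```

```text
[array([0.49313026, 0.11444691, 0.09233592])]
the job is handed in; nothing more can be done
None
```

I pressed the red-lamp receiver's hatch once to its stop; it popped open and stayed up with the arm clear for about 3 s, the green hatch and loose things looked undisturbed, and the job is handed in (no verdict was returned).

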